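# Thread the test rod through both bushings of a bracket and hold it there

### The job

The bracket's two brass bushings have to be held in line while their clamp screws are tightened. Take the longer of the two steel rods out of the wooden stand by its knob, leave the shorter one standing where it is, and thread the long rod down through the upper bushing and on through the lower one. Finish while still holding the rod by its knob, hanging in your grip and not resting on anything, with about 2 cm of its tip showing below the lower bushing and its knob about 2 cm above the upper bushing.

Things in the scene. Friction and masses are not known exactly. Their poses are not given: they have to be found in the camera images.
- long_rod_knob (a point): Long rod, the one to use: steel, about 0.17 kg, 155 mm long, upright in one hole of the stand. Round shaft 12 mm across, 115 mm long, its lowest 7 mm tapering to 6 mm; on top a dark round knob 22 mm across, 40 mm tall. This point: centre of the knob (20 mm above its flat underside, 135 mm above the tip); z up along the rod.
- long_rod_tip (a point): The lower end of the long rod, on its axis; z points up along the rod.
- long_rod: The whole long rod, with its origin at its tip, z up along the rod. Same place as the tip point.
- short_rod_knob (a point): Short rod, to be left standing in the other hole of the stand: the same shaft diameter and the same knob as the long rod, but a shaft only 75 mm long, so its knob stands 40 mm lower. This point is the centre of its knob; z points up along the rod.
- stand: Wooden stand, a block 56 mm (its x) by 130 mm (its y) by 50 mm tall, fixed on the bench; origin at the centre of its underside. Two upright holes, 14 mm across and 40 mm deep, at y = -35 and +35 mm of its frame; a rod stands on the floor of each, and which is in which varies.
- upper_bushing (a point): Upper brass bushing of the grey bracket, which is fixed on the bench: centre of its mouth, 125 mm above the bench; z up along the bore. 20 mm long, bore 15 mm across, flaring to 21 mm over the top 4 mm. Nothing of the bracket stands higher. Its column is behind the bushings, its near face 31 mm from the bore axis along this frame's +x.
- lower_bushing (a point): Lower bushing of the bracket, of the same size and on the same vertical axis: centre of its mouth, 70 mm above the bench, 55 mm below the upper mouth. It ends 20 mm below this point; the base plate below it is 8 mm thick. A rod dropped all the way in would rest with its knob on the upper bushing.
Mind the look-alikes: they are no part of the job. Leave any green or red look-alike of the long_rod alone.

How it is judged (in metres and radians):
On the way, in this order (a step that is already met when the one before it is completed fails the run):
1. the long rod is lifted clear of the stand, held by the fingers (contact force between the fingers and long_rod above 1 N and height (world z) of long_rod_tip above 0.055 m), for 0.1 s.
2. the rod's tip has come through the upper bushing (contact force between the fingers and long_rod above 1 N and z of long_rod_tip in the frame of upper_bushing below -0.021 m and z of long_rod_knob in the frame of upper_bushing above 0.02 m and horizontal distance between long_rod_tip and upper_bushing below 0.01 m), for 0.1 s.
At the end, for the whole second after the job is handed in: Long rod gripped (over 1 N), at rest, through both bushings: tip at least 8 mm below the lower one and within 6 mm of the axis, knob within 8 mm of it, rod within 0.08 rad; knob underside at least 8 mm above the upper bushing; short rod within 20 mm and 0.15 rad upright (contact force between the fingers and long_rod above 1 N and distance of short_rod_knob from where it was at the start of the episode below 0.02 m and angle between short_rod_knob's own z axis and vertical below 0.15 rad and z of long_rod_tip in the frame of lower_bushing below -0.028 m and horizontal distance between long_rod_tip and lower_bushing below 0.006 m and z of long_rod_knob in the frame of upper_bushing above 0.028 m and horizontal distance between long_rod_knob and upper_bushing below 0.008 m and angle between the z axis of long_rod_knob and the z axis of upper_bushing, either way round below 0.08 rad and linear speed of long_rod below 0.02 m/s); the arm keeps its last pose, push and grip.
It fails at once if the short rod is pulled out, tipped or carried off (distance of short_rod_knob from where it was at the start of the episode above 0.03 m or angle between short_rod_knob's own z axis and vertical above 0.3 rad).
It also fails if it takes over 48 s, if anything falls off the work surface, if the arm or the gripper's body presses on something with over 40 N, if the wrist force passes 120 N, or if a joint passes its speed limit or range.

### The arm

A 6-joint arm with a two-finger parallel gripper is mounted at the origin on a cart in front of the work surface, level with it; the furniture and walls round the work are solid. World frame = base frame: x ahead of the robot, y to its left, z up, the work surface at z = 0. Lengths are in mm, angles in rad, forces in N, time in s.
With the tool pointing down it reaches from about 300 to 775 mm from the base axis. Payload 14.6 kg.
Tool frame: the origin (TCP) lies at the very end of the fingers, on their centre line; the grasp point (between the pads) lies 19 mm behind it; z points along the fingers, y is the line along which they close (so a half turn about z gives the same grasp; the last joint's range is limited). The gripper opens to 94 mm and grips with 3 to 60 N. Pads are 16 mm wide; open, the fingers measure 119 mm over their backs; the gripper's body (75 mm by 177 mm) begins 78 mm behind the grasp point.
Start: joints at [1.127, 0.3, 1.521, -0, 1.321, -0.067], TCP at [202.367, 511.406, 184.746] pointing down, gripper open.
Joint ranges: [-3.03, 3.03], [-0.79, 2.21], [0.23, 2.52], [-1.04, 4.18], [0, 3.07], [-2.55, 2.55]. Speed limits (rad/s): [2.22, 2.22, 2.57, 3.14, 3.14, 3.14].

### API

Orientations are given as [roll, pitch, yaw] about the fixed x, y, z axes, in that order (R = Rz(yaw) Ry(pitch) Rx(roll)).
In Python, from cell import manip gives the robot as it stands.
- The arm moves only by the tool servo_tool, never from a script. Its argument "motion" is a list that holds one entry, the list of rows, each a list of 7 numbers: the shift along the world's x, y, z as a fraction of full scale, then the turn, a rotation vector about the world's x, y, z as a fraction of full scale, then the closure, from 0 (fully open) to 1 (shut). In form: [[[x, y, z, rx, ry, rz, gripper], ...]]. A call has 1 to 10 rows; each row is the pose to reach, as a shift and turn from the pose commanded when the call began, turning the shorter way round; what a row does not reach only later rows make up. Full scale, the value 1, is 0.5 m for a shift and pi rad for a turn. A row lasts 1/10 s, in which the tool goes at most 50 mm and 8.59 degrees, less where a joint would pass 70% of its speed; a pose out of reach is approached as far as the arm can. A call with a number of a shift or a turn outside -1 to 1 is refused whole. A call with a gripper value outside its range is refused whole. The fingers move at their own pace and stop on an object; "newtons" is the grip in N (left out, the last holds). Time passes only in rows, so rows that repeat a pose let the fingers close. It gives the time, the measured TCP pose, the force, the opening and the grip force at its end, in the units of the state.
- manip.read_state(): the state, without advancing time (a new reading comes with each control period).
- manip.camera(name): name is "scene" or "top" or "wrist"; returns a dict with "frame" (400x640x3 uint8, red, green, blue), "range_z" (400x640 float32, mm along the optical axis (not along the pixel's ray), 0 where there is no reading), "vfov" (degrees; the focal length in pixels is half the picture's height over the tangent of half this angle, whatever the lens; pixels are square), "cx", "cy" (the principal point, pixels), "cam_to_world" (4x4, takes a point from camera to world coordinates). Camera axes: x right, y down, z forward; pixel columns grow to the right and rows downward; lengths in mm; the calibration is good to about 2 mm. A picture is of the moment at which its call begins.
- manip.sign_off(): hands the job in; it is judged then, once.
The state is a dict: "clock": time; "joints": joint angles; "qd": joint speeds; "effort": joint torques, N m; "eef_pos": TCP position; "eef_rot": TCP orientation; "wrist_force": force on the tool from outside, world axes, zero at the start; "moment": the same for the moment, N m; "finger_gap": finger opening in mm; "finger_force": force on a finger pad.
Only numpy, scipy, OpenCV 4.12 (cv2) and the standard library are available. Lean on these libraries where they do the work, as an engineer would, in place of code of your own. Each camera call takes 0.05 s, during which the arm holds its last target. There are 200 camera calls.

## Working session

There is one attempt and no reset: what is moved stays moved. The work goes in short steps, Python scripts to look and compute and a tool call to move; the robot and the scene stay as the last step left them, time stands still between calls to the robot, and variables do not carry over. Pictures are saved under pics/ and viewed, at most 10 in all, crops included, and the job is handed in when it is done.

Besides the shell and the picture viewer there is one more tool, called after "Emit:" as a command line: name --argument value ..., lists and objects as JSON in quotes. servo_tool: Moves the arm, as the interface text tells. Its arguments: {"type":"object","properties":{"motion":{"type":"array"},"newtons":{"type":"number"}},"required":["motion"]}

```bash
mkdir -p pics; ls; cat > h.py <<'E'
from cell import manip
import numpy as np, cv2
def cam(n, save=None):
    c=manip.camera(n)
    if save: cv2.imwrite(f"pics/{save}.png", c["frame"][:,:,::-1])
    c["f"]=200/np.tan(np.radians(c["vfov"])/2); c["T"]=np.array(c["cam_to_world"]); return c
def pts(c):
    v,u=np.mgrid[:400,:640]; z=c["range_z"]
    P=np.stack([(u-c["cx"])/c["f"]*z,(v-c["cy"])/c["f"]*z,z,np.ones_like(z)],-1)
    return (P@c["T"].T)[...,:3]
def ray(c,u,v,z):
    d=c["T"][:3,:3]@np.array([(u-c["cx"])/c["f"],(v-c["cy"])/c["f"],1]); o=c["T"][:3,3]
    return o+d*(z-o[2])/d[2]
E
python3 - <<'E'
from h import *
for n in("scene","top"):
    c=cam(n,n); print(n,c["f"],c["cx"],c["cy"],c["T"].round(3).tolist(),(c["range_z"]>0).mean())
s=manip.read_state(); print(s)
E
```

```text
pics
scene 361.38127492066593 316.6255168037778 205.6433692505769 [[0.886, -0.203, 0.417, 192.553], [-0.463, -0.39, 0.795, -1020.288], [0.001, -0.898, -0.44, 489.245], [0.0, 0.0, 0.0, 1.0]] 0.99616015625
top 366.69479857545855 315.46208513221416 189.98650822861214 [[0.009, -0.998, 0.067, 497.313], [-1.0, -0.008, 0.008, -316.318], [-0.008, -0.067, -0.998, 963.392], [0.0, 0.0, 0.0, 1.0]] 0.995765625
{'clock': 0.1, 'joints': array([ 1.12739600e+00,  3.00429629e-01,  1.52151354e+00, -1.27164189e-05,
        1.32070447e+00, -6.65966273e-02]), 'qd': array([-0.00069675, -0.00071524, -0.00344085, -0.00133569,  0.00100696,
       -0.00023376]), 'effort': array([ 1.66052650e-03, -5.32642329e+01, -3.53283691e+01,  7.10249855e-02,
        2.34128174e-02, -6.32627894e-05]), 'eef_pos': array([202.26636277, 511.18031992, 184.23765998]), 'eef_rot': array([-3.14053918e+00, -5.79167256e-05,  2.76479208e+00]), 'wrist_force': array([-0.56402357, -0.8876102 ,  0.32513282]), 'moment': array([-0.00743342, -0.00997837, -0.01861265]), 'finger_force': 0.0, 'finger_gap': 93.83789007689319}
```

View pics/scene.png

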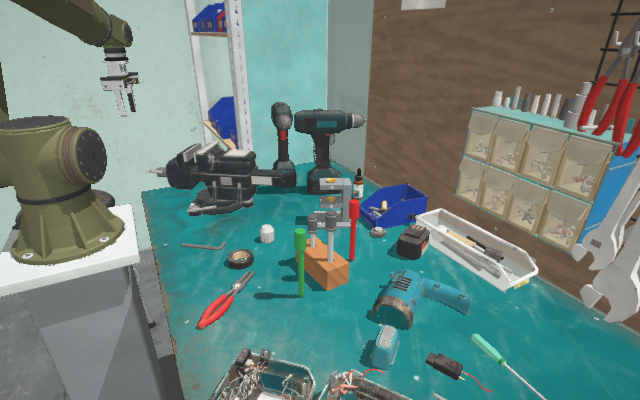

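View pics/top.png

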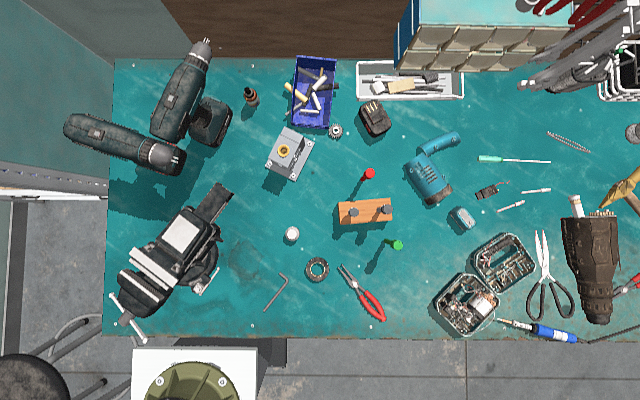

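The scene view shows the orange stand at about (327,268), with grey knobs near (313,225) and (331,220). A green rod at (300,260) and a red one at (354,230) stand beside it, and the bracket is at (332,200). In the top view the knobs are near (353,212) and (384,209), and the upper bushing is at (284,150).

```bash
cat > m.py <<'E'
from h import *
def blob(m):
    n,l,s,c=cv2.connectedComponentsWithStats(m.astype(np.uint8)); return [(s[i].tolist(),c[i].round(1).tolist()) for i in range(1,n) if s[i,4]>=12],l
E
python3 - <<'E'
from m import *
c=cam("top"); P=pts(c); roi=np.zeros((400,640),bool); roi[120:270,250:420]=1
z=P[...,2]
for lo,hi in((40,60),(60,112),(112,140),(140,155),(155,200)):
    b,l=blob((z>lo)&(z<hi)&roi); print(lo,hi)
    for i,(s,ce) in enumerate(b):
        q=P[(l>0)&(abs(np.mgrid[:400,:640][0]-ce[1])<s[3]/2)&(abs(np.mgrid[:400,:640][1]-ce[0])<s[2]/2)]; print(s,ce,np.median(q,0).round(1), ray(c,*ce,np.median(q[:,2])).round(1))
f=c["frame"][120:270,250:420]
a=cv2.resize(f[:,:,::-1],None,fx=4,fy=4,interpolation=cv2.INTER_CUBIC)
cv2.imwrite("pics/topc.png",a)
c=cam("scene"); cv2.imwrite("pics/scc.png",cv2.resize(c["frame"][165:305,260:440,::-1],None,fx=4,fy=4,interpolation=cv2.INTER_CUBIC))
E
```

```text
40 60
[365, 120, 27, 14, 263] [378.2, 125.2] [ 726.6 -465.9   43.9] [ 725.7 -466.4   43.9]
[413, 155, 7, 22, 79] [417.0, 163.7] [ 627.5 -564.5   42. ] [ 628.2 -564.3   42. ]
[338, 197, 55, 27, 989] [363.6, 210.4] [ 507.9 -429.7   50.1] [ 509.2 -428.6   50.1]
[287, 228, 10, 11, 47] [291.4, 233.0] [ 451.2 -248.4   41. ] [ 451.2 -249.2   41. ]
60 112
[271, 137, 34, 33, 123] [291.6, 156.3] [ 644.2 -247.7   66.2] [ 640.8 -249.    66.2]
[281, 148, 6, 5, 25] [283.3, 149.9] [ 654.4 -229.6   68.6] [ 656.1 -228.5   68.6]
112 140
[268, 126, 36, 41, 783] [285.6, 146.1] [ 656.5 -239.7  120.4] [ 655.9 -238.8  120.4]
[363, 171, 7, 8, 15] [365.1, 175.3] [ 587.2 -420.4  126.5] [ 588.5 -422.6  126.5]
[349, 207, 10, 10, 77] [353.5, 211.2] [ 506.6 -397.4  124.9] [ 506.2 -396.4  124.9]
[390, 239, 7, 10, 22] [391.8, 242.1] [ 438.3 -481.2  126.7] [ 437.2 -482.9  126.7]
140 155
[365, 168, 9, 10, 39] [368.2, 173.6] [ 588.5 -425.9  153.4] [ 589.4 -426.1  153.4]
[392, 240, 11, 10, 60] [396.5, 244.5] [ 433.  -488.6  153.8] [ 434.  -487.7  153.8]
155 200
[366, 168, 9, 8, 35] [370.1, 172.0] [ 592.7 -430.8  156. ] [ 592.7 -429.9  156. ]
[382, 204, 11, 10, 86] [387.3, 208.3] [ 513.3 -465.5  164.5] [ 512.7 -466.   164.5]
[394, 240, 9, 9, 26] [398.0, 243.6] [ 435.3 -490.4  155.8] [ 436.1 -490.6  155.8]
```

View pics/topc.png

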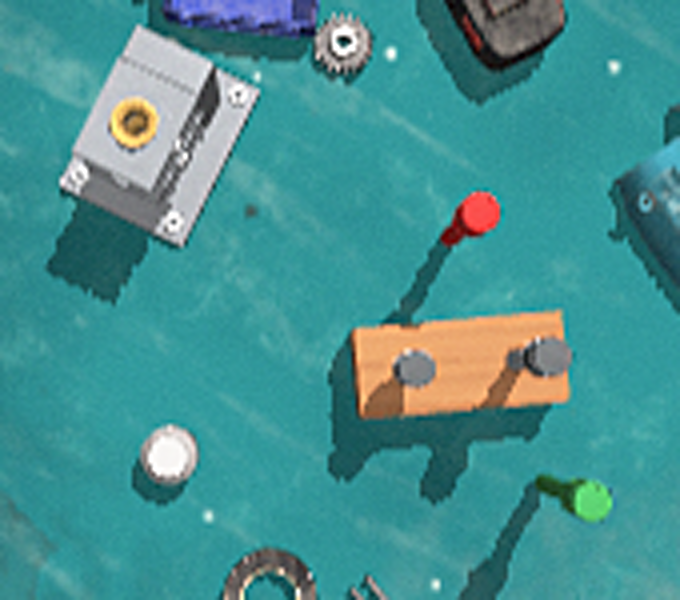

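View pics/scc.png

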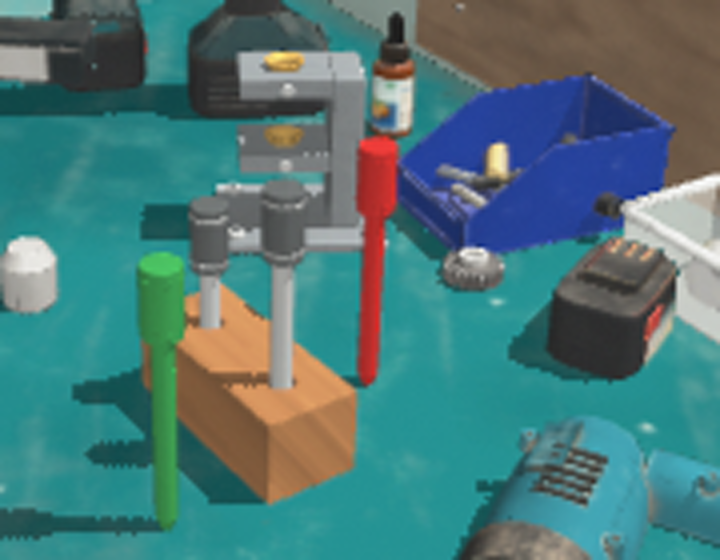

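The top crop confirms that the taller knob at (548,357) is the long rod, about (513,-466). The short one is at (415,368), about (506,-396), and the bushing mouth is at crop (134,122). The scene crop agrees: long rod at (283,220), short rod at (210,235).

Emit:
servo_tool --motion '[[[0, 0, 0.15, 0, 0, 0, 0.5], [0, 0, 0.3, 0, 0, 0, 0.5], [0.31, -0.98, 0.3, 0, 0, -0.3, 0.5], [0.31, -0.98, 0.3, 0, 0, -0.3, 0.5], [0.31, -0.98, 0.3, 0, 0, -0.3, 0.5], [0.31, -0.98, 0.3, 0, 0, -0.3, 0.5], [0.31, -0.98, 0.3, 0, 0, -0.3, 0.5], [0.31, -0.98, 0.3, 0, 0, -0.3, 0.5], [0.31, -0.98, 0.3, 0, 0, -0.3, 0.5], [0.31, -0.98, 0.3, 0, 0, -0.3, 0.5]]]' --newtons 40

```text
clock: 1.2
eef_pos: [322.3, 130.0, 323.8]
eef_rot: [3.141, -0.0, 1.821]
wrist_force: [0.5, 0.9, 0.2]
finger_gap: 46.7
finger_force: 0.0
```

```bash
python3 - <<'E'
from m import *
c=cam("top"); f=c["frame"]; h=cv2.cvtColor(f,cv2.COLOR_RGB2HSV); P=pts(c)
m=(h[...,0]>15)&(h[...,0]<32)&(h[...,1]>120)&(h[...,2]>60); r=np.zeros_like(m); r[130:170,260:310]=1
for s,ce in blob(m&r)[0]: print(s,ce,"outer box centre ray",ray(c,s[0]+(s[2]-1)/2,s[1]+(s[3]-1)/2,125).round(1), ray(c,*ce,125).round(1))
c=cam("scene"); h=cv2.cvtColor(c["frame"],cv2.COLOR_RGB2HSV)
m=(h[...,0]>15)&(h[...,0]<32)&(h[...,1]>120)&(h[...,2]>60); r[:]=0; r[165:210,310:350]=1
for s,ce in blob(m&r)[0]: print(s,ce,ray(c,s[0]+(s[2]-1)/2,s[1]+(s[3]-1)/2,125).round(1),ray(c,s[0]+(s[2]-1)/2,s[1]+(s[3]-1)/2,70).round(1))
P=pts(c); 
for (lo,hi) in((114,126),(150,170)):
  b,l=blob((P[...,2]>lo)&(P[...,2]<hi)&(abs(P[...,0]-510)<25)&(P[...,1]<-370)&(P[...,1]>-490))
  for i,(s,ce) in enumerate(b): print(lo,s,ce,ray(c,s[0]+(s[2]-1)/2,s[1]+(s[3]-1)/2,(lo+hi)/2).round(1))
E
```

```text
[278, 145, 11, 12, 88] [283.3, 150.5] outer box centre ray [ 644.7 -233.4  125. ] [ 644.7 -234.1  125. ]
[327, 178, 9, 5, 37] [330.8, 179.9] [ 643.9 -241.3  125. ] [ 712.  -123.7   70. ]
[327, 197, 8, 4, 30] [330.5, 198.4] [ 584.7 -342.8  125. ] [ 643.9 -240.5   70. ]
114 [307, 214, 10, 9, 74] [311.7, 217.7] [ 504.  -401.7  120. ]
114 [326, 230, 8, 5, 25] [330.1, 232.2] [ 509.1 -472.1  120. ]
150 [325, 210, 12, 11, 108] [330.4, 214.6] [ 509.1 -474.8  160. ]
```

Emit:
servo_tool --motion '[[[0.3, -0.98, 0, 0, 0, -0.25, 0.5], [0.3, -0.98, 0, 0, 0, -0.25, 0.5], [0.3, -0.98, 0, 0, 0, -0.25, 0.5], [0.3, -0.98, 0, 0, 0, -0.25, 0.5], [0.3, -0.98, 0, 0, 0, -0.25, 0.5], [0.3, -0.98, 0, 0, 0, -0.25, 0.5], [0.3, -0.98, 0, 0, 0, -0.25, 0.5], [0.3, -0.98, 0, 0, 0, -0.25, 0.5], [0.3, -0.98, 0, 0, 0, -0.25, 0.5], [0.3, -0.98, 0, 0, 0, -0.25, 0.5]]]'

```text
clock: 2.3
eef_pos: [469.6, -347.6, 323.1]
eef_rot: [-3.141, -0.0, 1.038]
wrist_force: [0.5, 1.2, 1.0]
finger_gap: 46.6
finger_force: 0.0
```

```bash
python3 - <<'E'
from m import *
c=cam("wrist","w1"); s=manip.read_state(); print(s["eef_pos"],s["eef_rot"],s["joints"],c["T"].round(3).tolist(),c["f"])
E
```

```text
[ 470.15846867 -352.9450109   319.78134334] [-3.13720083e+00  1.36998425e-04  1.03456060e+00] [-7.05806327e-01  3.33322624e-01  1.17067523e+00 -8.78410092e-04
  1.64190049e+00 -1.69630815e-01] [[0.862, -0.489, -0.133, 509.558], [-0.507, -0.832, -0.224, -283.283], [-0.001, 0.261, -0.965, 521.998], [0.0, 0.0, 0.0, 1.0]] 285.5706989387641
```

View pics/w1.png

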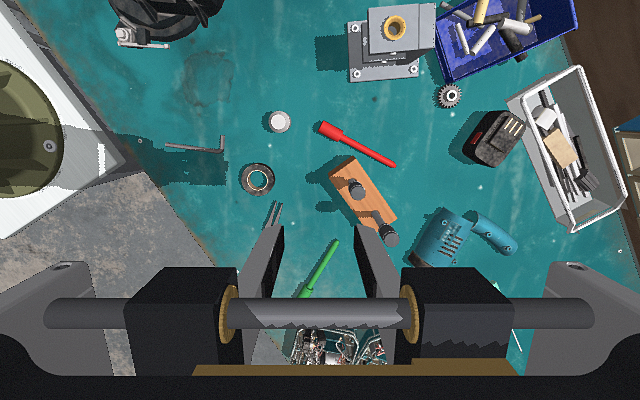

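The wrist view shows the long knob at (390,235), the short one at (355,188) and the bushing at (394,28). The red and green rods now appear to be lying down, so I'll check where they fell.

```bash
python3 - <<'E'
from m import *
c=cam("top"); P=pts(c)
a=cv2.resize(c["frame"][130:280,240:430,::-1],None,fx=4,fy=4,interpolation=cv2.INTER_CUBIC); cv2.imwrite("pics/topd.png",a)
h=cv2.cvtColor(c["frame"],cv2.COLOR_RGB2HSV); r=np.zeros((400,640),bool); r[120:300,260:420]=1
for n,m in(("red",((h[...,0]<5)|(h[...,0]>175))&(h[...,1]>170)),("green",(h[...,0]>50)&(h[...,0]<68)&(h[...,1]>150))):
    for s,ce in blob(m&r)[0]:
        q=P[s[1]:s[1]+s[3],s[0]:s[0]+s[2]][m[s[1]:s[1]+s[3],s[0]:s[0]+s[2]]]; print(n,s,q.min(0).round(),q.max(0).round())
c=cam("wrist"); P=pts(c); z=P[...,2]; u=np.mgrid[:400,:640][1]; 
for lo,hi in((118,130),(157,172)):
    b,l=blob((z>lo)&(z<hi)&(abs(P[...,0]-510)<30)&(P[...,1]<-360)&(P[...,1]>-500))
    for s,ce in b: print(lo,s,ce,ray(c,*ce,125 if lo<130 else 165).round(1))
h=cv2.cvtColor(c["frame"],cv2.COLOR_RGB2HSV); m=(h[...,0]>15)&(h[...,0]<32)&(h[...,1]>120)&(h[...,2]>60); r[:]=0; r[5:50,370:420]=1
for s,ce in blob(m&r)[0]: print(s,ray(c,s[0]+(s[2]-1)/2,s[1]+(s[3]-1)/2,125).round(1))
E
```

```text
118 [350, 184, 16, 16, 193] [357.8, 191.5] [ 506.8 -397.2  125. ]
157 [384, 230, 17, 17, 226] [392.2, 237.6] [ 516.3 -464.7  165. ]
[384, 12, 22, 25, 367] [ 646.8 -234.3  125. ]
```

View pics/topd.png

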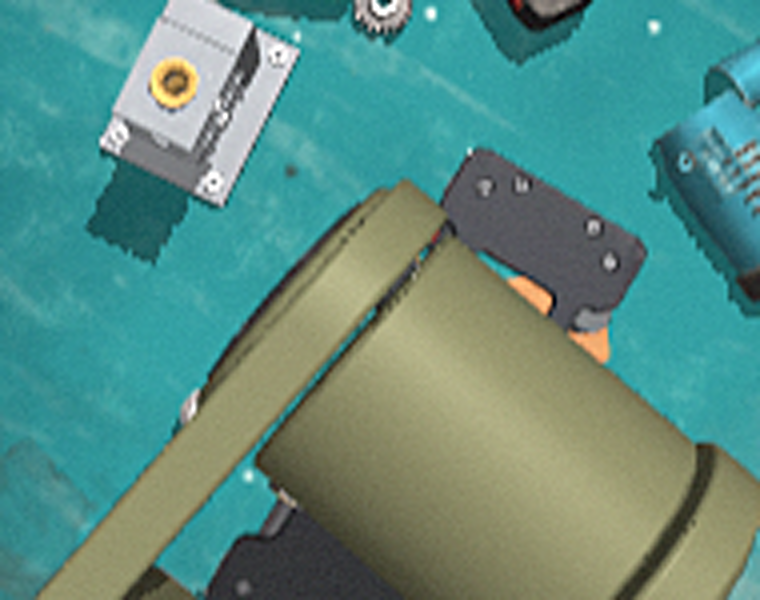

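The arm hides the stand in this view; the bushing is at crop (175,83). I'll get the fallen rods' heights from wrist depth.

```bash
python3 - <<'E'
from m import *
c=cam("wrist"); P=pts(c); z=P[...,2]; h=cv2.cvtColor(c["frame"],cv2.COLOR_RGB2HSV); r=np.zeros((400,640),bool); r[100:300,240:420]=1
for n,m in(("red",((h[...,0]<5)|(h[...,0]>175))&(h[...,1]>170)),("green",(h[...,0]>50)&(h[...,0]<68)&(h[...,1]>150))):
    for s,ce in blob(m&r)[0]:
        v,u=np.nonzero(m&r); q=P[v,u]; i=np.argsort(u); print(n,s,q[i[5::len(i)//5]].round().tolist())
for lo,hi in((118,130),(157,172)):
    b,l=blob((z>lo)&(z<hi)&(abs(P[...,0]-510)<30)&(P[...,1]<-360)&(P[...,1]>-500))
    for s,ce in b: print(lo,s,ce,ray(c,*ce,125 if lo<130 else 165).round(1),s)
m=(h[...,0]>15)&(h[...,0]<32)&(h[...,1]>120)&(h[...,2]>60); r[:]=0; r[5:50,370:420]=1
for s,ce in blob(m&r)[0]: print(s,ray(c,s[0]+(s[2]-1)/2,s[1]+(s[3]-1)/2,125).round(1))
s=manip.read_state(); print(s["eef_pos"],s["eef_rot"],s["clock"])
E
```

```text
red [319, 121, 78, 47, 667] [[447.0, -342.0, 375.0], [515.0, -305.0, 22.0], [524.0, -326.0, 19.0], [545.0, -348.0, 15.0], [564.0, -384.0, 14.0]]
118 [351, 185, 16, 16, 190] [358.4, 192.7] [ 506.8 -397.3  125. ] [351, 185, 16, 16, 190]
118 [380, 223, 11, 9, 18] [383.8, 225.4] [ 515.3 -459.8  125. ] [380, 223, 11, 9, 18]
157 [385, 230, 17, 17, 224] [393.1, 238.2] [ 517.1 -464.5  165. ] [385, 230, 17, 17, 224]
[385, 14, 22, 25, 353] [ 647.2 -234.4  125. ]
[ 469.18906082 -346.09315998  322.15709374] [-3.13940224e+00 -5.54034963e-04  1.03655988e+00] 2.5
```

Emit:
servo_tool --motion '[[[0.09, -0.24, 0, 0, 0, 0, 0.5], [0.09, -0.24, 0, 0, 0, 0, 0.5], [0.09, -0.24, -0.1, 0, 0, 0, 0.5], [0.09, -0.24, -0.16, 0, 0, 0, 0.5], [0.09, -0.24, -0.16, 0, 0, 0, 0.5], [0.09, -0.24, -0.16, 0, 0, 0, 0.5], [0.09, -0.24, -0.16, 0, 0, 0, 0.5], [0.09, -0.24, -0.16, 0, 0, 0, 0.5]]]'

```text
clock: 3.3
eef_pos: [514.4, -465.9, 246.6]
eef_rot: [3.138, 0.001, 1.038]
wrist_force: [-0.2, 0.1, -0.7]
finger_gap: 46.9
finger_force: 0.0
```

```bash
python3 - <<'E'
from m import *
c=cam("wrist","w2"); P=pts(c); z=P[...,2]
for lo,hi in((118,130),(157,172)):
    m=(z>lo)&(z<hi)&(abs(P[...,0]-510)<30)&(P[...,1]<-360)&(P[...,1]>-500)
    b,l=blob(m)
    for s,ce in b:
        m2=(abs(z-(125 if lo<130 else 165))<3)&m; q=P[m2]
        print(lo,s,ce,ray(c,*ce,125 if lo<130 else 165).round(1),q.min(0).round(1),q.max(0).round(1))
s=manip.read_state(); print(s["eef_pos"],s["eef_rot"],s["clock"],s["wrist_force"])
E
```

```text
118 [271, 130, 20, 21, 318] [280.4, 140.2] [ 507.5 -398.8  125. ] [ 496.3 -462.5  122. ] [ 526.1 -387.9  126.8]
157 [309, 185, 22, 22, 368] [319.8, 195.4] [ 518.2 -465.9  165. ] [ 507.2 -477.7  162. ] [ 527.9 -456.5  166.1]
[ 514.22122087 -466.00941576  245.96877643] [3.13843042e+00 8.18904052e-04 1.03749569e+00] 3.35 [-0.40756232 -0.04540289  0.48940858]
```

View pics/w2.png

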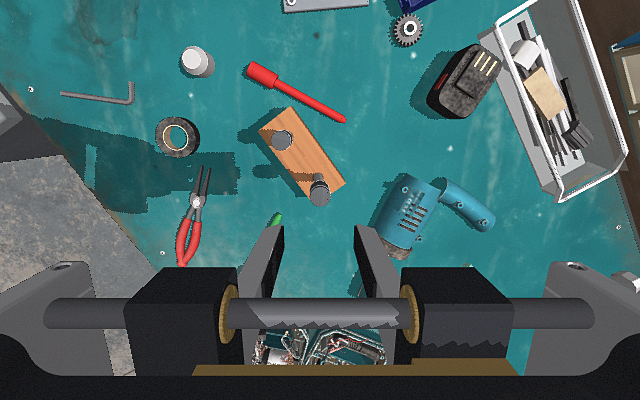

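The knob sits at (320,190), centred between the fingers, whose midline is at u≈319. The short knob is well aside at (282,140), so I'll go down.

Emit:
servo_tool --motion '[[[0.003, 0, -0.06, 0, 0, 0, 0.5], [0.003, 0, -0.11, 0, 0, 0, 0.5], [0.003, 0, -0.16, 0, 0, 0, 0.5], [0.003, 0, -0.2, 0, 0, 0, 0.5], [0.003, 0, -0.23, 0, 0, 0, 0.5], [0.003, 0, -0.235, 0, 0, 0, 0.5], [0.003, 0, -0.235, 0, 0, 0, 0.5], [0.003, 0, -0.235, 0, 0, 0, 0.5]]]'

```text
clock: 4.15
eef_pos: [515.7, -466.7, 127.5]
eef_rot: [3.14, 0.001, 1.037]
wrist_force: [1.0, -0.2, -0.0]
finger_gap: 46.7
finger_force: 0.0
```

Emit:
servo_tool --motion '[[[0, 0, 0, 0, 0, 0, 0.65], [0, 0, 0, 0, 0, 0, 0.72], [0, 0, 0, 0, 0, 0, 0.8], [0, 0, 0, 0, 0, 0, 0.9], [0, 0, 0, 0, 0, 0, 0.9], [0, 0, 0, 0, 0, 0, 0.9]]]' --newtons 40

```text
clock: 4.75
eef_pos: [515.3, -466.3, 126.2]
eef_rot: [3.141, 0.0, 1.037]
wrist_force: [-1.4, 1.1, 2.5]
finger_gap: 21.1
finger_force: 40.0
```

Gripped. Lifting straight up.

Emit:
servo_tool --motion '[[[0, 0, 0.02, 0, 0, 0, 0.9], [0, 0, 0.05, 0, 0, 0, 0.9], [0, 0, 0.09, 0, 0, 0, 0.9], [0, 0, 0.14, 0, 0, 0, 0.9], [0, 0, 0.19, 0, 0, 0, 0.9], [0, 0, 0.25, 0, 0, 0, 0.9], [0, 0, 0.29, 0, 0, 0, 0.9], [0, 0, 0.29, 0, 0, 0, 0.9], [0, 0, 0.29, 0, 0, 0, 0.9]]]'

```text
clock: 5.65
eef_pos: [515.3, -466.2, 270.8]
eef_rot: [3.142, 0.0, 1.037]
wrist_force: [0.6, -0.7, -3.1]
finger_gap: 21.1
finger_force: 40.0
```

```bash
cat > rod.py <<'E'
from m import *
# rod pixels from scene view near TCP: axis via depth points
def rod(name="scene"):
    s=manip.read_state(); t=s["eef_pos"]; c=cam(name); P=pts(c)
    print(s["clock"],t.round(1),s["eef_rot"].round(3),s["finger_force"])
    for lo,hi in((-133,-120),(-120,-80),(-80,-40),(-40,-5)):
        m=(P[...,2]>t[2]+lo)&(P[...,2]<t[2]+hi)&(np.hypot(P[...,0]-t[0],P[...,1]-t[1])<20)
        if m.sum()>3:
            q=P[m]; print(lo,hi,m.sum(),np.median(q,0).round(1),(np.median(q,0)-t).round(1))
    return c,P,t
E
python3 - <<'E'
from rod import *
c,P,t=rod()
w=cam("wrist"); Pw=pts(w); h=cv2.cvtColor(w["frame"],cv2.COLOR_RGB2HSV)
print(w["cx"],w["cy"])
m=(h[...,0]>15)&(h[...,0]<32)&(h[...,1]>120)&(h[...,2]>60); m[230:]=0
for s,ce in blob(m)[0]: print(s,ray(w,s[0]+(s[2]-1)/2,s[1]+(s[3]-1)/2,125).round(1))
z=Pw[...,2]; m=(abs(z-125)<4)&(np.hypot(Pw[...,0]-507,Pw[...,1]+398)<15); print("short",m.sum(),Pw[m].mean(0).round(1))
E
```

```text
5.65 [ 515.3 -466.2  270.8] [3.142 0.    1.037] 39.97226893901825
-120 -80 96 [ 510.5 -472.3  174.1] [ -4.8  -6.  -96.7]
-80 -40 115 [ 511.1 -472.4  211.8] [ -4.1  -6.1 -59. ]
-40 -5 117 [ 511.6 -471.6  248.4] [ -3.6  -5.4 -22.4]
318.53437591602074 197.45622889336437
short 257 [ 509.6 -399.5  123.9]
```

Emit:
servo_tool --motion '[[[0.04, 0.07, 0, 0, 0, 0, 0.9], [0.09, 0.15, 0, 0, 0, 0, 0.9], [0.13, 0.23, 0, 0, 0, 0, 0.9], [0.17, 0.3, 0, 0, 0, 0, 0.9], [0.21, 0.38, 0, 0, 0, 0, 0.9], [0.24, 0.43, 0, 0, 0, 0, 0.9], [0.26, 0.46, 0, 0, 0, 0, 0.9], [0.262, 0.462, 0, 0, 0, 0, 0.9], [0.262, 0.462, 0, 0, 0, 0, 0.9], [0.262, 0.462, 0, 0, 0, 0, 0.9]]]'

```text
clock: 6.75
eef_pos: [645.7, -236.8, 270.6]
eef_rot: [-3.141, 0.0, 1.035]
wrist_force: [-0.4, 1.6, -2.1]
finger_gap: 21.0
finger_force: 40.0
```

```bash
python3 - <<'E'
from rod import *
c,P,t=rod()
h=cv2.cvtColor(c["frame"],cv2.COLOR_RGB2HSV)
m=(h[...,0]>15)&(h[...,0]<32)&(h[...,1]>120)&(h[...,2]>60); r=np.zeros_like(m); r[165:210,310:350]=1
for s,ce in blob(m&r)[0]: print(s,ray(c,s[0]+(s[2]-1)/2,s[1]+(s[3]-1)/2,125).round(1))
w=cam("wrist"); cv2.imwrite("pics/fin.png",np.vstack([cv2.resize(c["frame"][130:230,270:400],None,fx=3,fy=3),cv2.resize(w["frame"][120:290,220:420],(390,290))])[:,:,::-1])
E
```

```text
6.75 [ 645.7 -236.8  270.6] [-3.141  0.     1.035] 39.97242450714111
-120 -80 56 [ 640.9 -242.9  176.1] [ -4.7  -6.1 -94.5]
-80 -40 74 [ 641.1 -242.7  211.5] [ -4.5  -5.9 -59.2]
-40 -5 60 [ 642.8 -242.   250.5] [ -2.8  -5.3 -20.2]
[327, 178, 9, 5, 37] [ 643.9 -241.3  125. ]
[327, 197, 8, 4, 30] [ 584.7 -342.8  125. ]
```

View pics/fin.png

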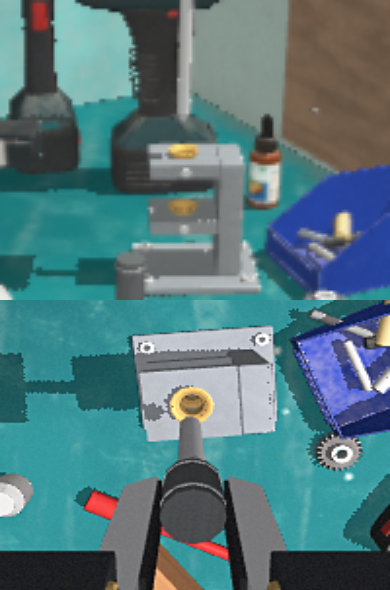

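The scene crop shows the rod column at x≈184 directly above the bushing at x≈184. In the wrist crop the tip is at (190,425) with the mouth at (191,402), so the lateral alignment is good. Next I'll measure the direction along the view.

```bash
python3 - <<'E'
from rod import *
for n in("wrist","scene","top"):
    c=cam(n); P=pts(c); s=manip.read_state(); t=s["eef_pos"]; print(n,t.round(1))
    h=cv2.cvtColor(c["frame"],cv2.COLOR_RGB2HSV)
    m=(h[...,0]>15)&(h[...,0]<32)&(h[...,1]>100)&(h[...,2]>50)&(abs(P[...,2]-122)<10)&(np.hypot(P[...,0]-646,P[...,1]+236)<25)
    for b,ce in blob(m)[0]: print(" bush",b,ray(c,b[0]+(b[2]-1)/2,b[1]+(b[3]-1)/2,125).round(1))
    m=(P[...,2]>145)&(P[...,2]<210)&(np.hypot(P[...,0]-t[0],P[...,1]-t[1])<18)
    if m.sum()<10: continue
    v,u=np.nonzero(m); o=P[m]; print(" zmin",o[:,2].min())
    for zz in(165,185,200):
        k=abs(o[:,2]-zz)<7; q=o[k]; d=c["T"][:3,3]-np.median(q,0); d[2]=0; d/=np.linalg.norm(d)
        print(" rod axis near z",zz,k.sum(),(np.median(q,0)-d*5).round(1))
E
```

```text
wrist [ 645.8 -236.4  271. ]
 bush [307, 171, 22, 20, 240] [ 648.1 -233.3  125. ]
 zmin 161.1316687019783
 rod axis near z 165 24 [ 644.7 -238.3  166.5]
 rod axis near z 185 35 [ 645.1 -237.8  184.6]
 rod axis near z 200 39 [ 646.1 -237.9  199.8]
scene [ 645.9 -236.2  271. ]
 bush [326, 178, 10, 5, 40] [ 642.7 -240.7  125. ]
 zmin 155.66699767872132
 rod axis near z 165 20 [ 642.8 -238.2  166.2]
 rod axis near z 185 24 [ 643.6 -238.5  184.1]
 rod axis near z 200 26 [ 643.3 -238.8  200.7]
top [ 646. -236.  271.]
 bush [278, 145, 11, 12, 58] [ 644.7 -233.4  125. ]
 zmin 164.58621825849445
 rod axis near z 165 4 [ 642.9 -236.2  168.9]
 rod axis near z 185 9 [ 643.6 -236.3  182.8]
 rod axis near z 200 9 [ 644.8 -238.   199.6]
```

Emit:
servo_tool --motion '[[[0.003, 0.004, -0.01, 0, 0, 0, 0.9], [0.003, 0.004, -0.03, 0, 0, 0, 0.9], [0.003, 0.004, -0.05, 0, 0, 0, 0.9], [0.003, 0.004, -0.06, 0, 0, 0, 0.9], [0.003, 0.004, -0.07, 0, 0, 0, 0.9], [0.003, 0.004, -0.08, 0, 0, 0, 0.9], [0.003, 0.004, -0.09, 0, 0, 0, 0.9], [0.003, 0.004, -0.1, 0, 0, 0, 0.9], [0.003, 0.004, -0.1, 0, 0, 0, 0.9], [0.003, 0.004, -0.1, 0, 0, 0, 0.9]]]'

```text
clock: 8.0
eef_pos: [647.8, -233.3, 221.1]
eef_rot: [3.141, -0.0, 1.037]
wrist_force: [0.1, 0.1, -1.8]
finger_gap: 21.0
finger_force: 40.0
```

Emit:
servo_tool --motion '[[[0, 0, -0.01, 0, 0, 0, 0.9], [0, 0, -0.02, 0, 0, 0, 0.9], [0, 0, -0.03, 0, 0, 0, 0.9], [0, 0, -0.04, 0, 0, 0, 0.9], [0, 0, -0.05, 0, 0, 0, 0.9], [0, 0, -0.055, 0, 0, 0, 0.9], [0, 0, -0.055, 0, 0, 0, 0.9], [0, 0, -0.055, 0, 0, 0, 0.9]]]'

```text
clock: 8.8
eef_pos: [647.9, -233.3, 193.7]
eef_rot: [3.141, -0.0, 1.037]
wrist_force: [-0.2, 0.3, -1.3]
finger_gap: 20.9
finger_force: 40.0
```

```bash
python3 - <<'E'
from rod import *
rod(); print(manip.read_state()["wrist_force"],manip.read_state()["moment"])
E
```

```text
8.8 [ 647.9 -233.3  193.7] [ 3.141 -0.     1.037] 39.97214734554291
-133 -120 71 [ 646.3 -234.7   65.4] [  -1.5   -1.4 -128.2]
-120 -80 22 [ 643.5 -239.7   89.1] [  -4.4   -6.4 -104.5]
-80 -40 102 [ 643.2 -238.7  125. ] [ -4.7  -5.4 -68.6]
-40 -5 65 [ 644.3 -238.5  171.6] [ -3.5  -5.2 -22. ]
[ 0.08750775  0.32580606 -1.60422812] [-0.10431208  0.10198873  0.0277989 ]
```

Emit:
servo_tool --motion '[[[0, 0, -0.015, 0, 0, 0, 0.9], [0, 0, -0.03, 0, 0, 0, 0.9], [0, 0, -0.045, 0, 0, 0, 0.9], [0, 0, -0.06, 0, 0, 0, 0.9], [0, 0, -0.075, 0, 0, 0, 0.9], [0, 0, -0.085, 0, 0, 0, 0.9], [0, 0, -0.094, 0, 0, 0, 0.9], [0, 0, -0.094, 0, 0, 0, 0.9], [0, 0, -0.094, 0, 0, 0, 0.9], [0, 0, -0.094, 0, 0, 0, 0.9]]]'

```text
clock: 9.85
eef_pos: [648.0, -233.3, 146.9]
eef_rot: [3.141, -0.0, 1.037]
wrist_force: [-0.5, -0.6, -1.9]
finger_gap: 21.0
finger_force: 40.0
```

```bash
python3 - <<'E'
from rod import *
c,P,t=rod(); s=manip.read_state(); print(s["wrist_force"],s["moment"])
cv2.imwrite("pics/fin2.png",cv2.resize(c["frame"][130:300,260:400,::-1],None,fx=3.5,fy=3.5))
E
```

```text
9.85 [ 648.  -233.3  146.9] [ 3.141 -0.     1.037] 39.97228503227234
-120 -80 50 [ 642.8 -241.1   64.2] [ -5.1  -7.8 -82.7]
-80 -40 58 [ 643.8 -240.    74.6] [ -4.2  -6.7 -72.3]
-40 -5 84 [ 643.8 -239.   123.8] [ -4.1  -5.7 -23.1]
[ 0.26828268 -0.75496618 -0.82537139] [-0.00268274  0.11363938 -0.00265822]
```

View pics/fin2.png

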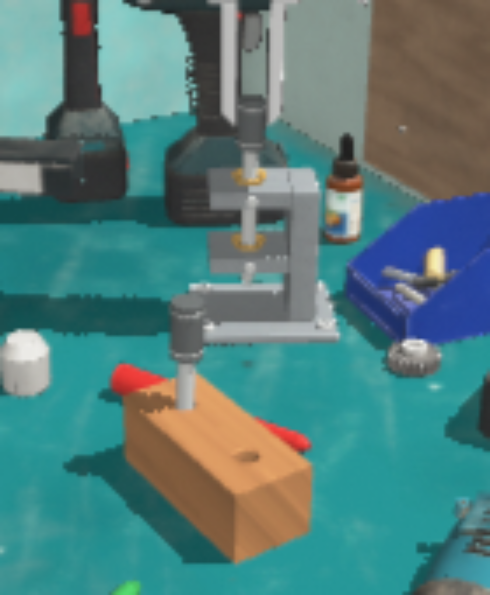

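The rod passes through both bushings, at (248,177) and (248,242). Its tip shows below the lower one at (249,275), the knob is held at (250,120), and the short rod still stands at (187,350).

```bash
python3 -c "
from cell import manip
print(manip.sign_off())"
```

```text
the job is handed in; nothing more can be done
None
```

The job is handed in at about 10 s on the clock: the long rod hangs in the grip through both bushings, tip and knob about 2 cm clear, short rod still standing; the red and green look-alikes fell over by themselves early on, untouched, and no verdict came back.

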